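Close the cable bay with its access plate

ROBOT

A 6-joint arm with a two-finger parallel gripper is mounted at the origin on the work surface. World frame = base frame: x ahead of the robot, y to its left, z up, the work surface at z = 0. Lengths are in mm, angles in rad, forces in N, time in s.
With the tool pointing down it reaches from about 350 to 875 mm from the base axis. Payload 4.2 kg.
Tool frame: the origin (TCP) lies midway between the tips of the shut fingers; the grasp point (between the pads) lies 19 mm behind it; z points along the fingers, y is the line along which they close (so a half turn about z gives the same grasp; the last joint's range is limited). The gripper opens to 85 mm and grips with 20 to 120 N. Pads are 22 mm wide; open, the fingers measure 114 mm over their backs; the gripper's body (76 mm by 85 mm) begins 54 mm behind the grasp point. The pads swing forward as they close: fully open they stand 13 mm farther back than shut.
Start: joints at [1.408, 0.385, 0.008, 0, -1.194, -0.259], TCP at [255.844, 570.213, 231.312] pointing down, gripper open.
Joint ranges: [-3.14, 3.14], [-1.21, 2.06], [-1.07, 1.41], [-3.16, 2.05], [-2.99, -0.16], [-3.1, 3.1]. Speed limits (rad/s): [2.79, 2.79, 3.14, 3.14, 3.14, 3.14].

INTERFACE

Orientations are given as a unit quaternion [x, y, z, w].
In Python, from workcell import ctrl gives the robot as it stands. Calls block until the motion is done:
- ctrl.move_to(position, orientation): joint-space move of the TCP to a pose.
- ctrl.move_l(position, rot=None, speed=150): straight line of the TCP; rot=None keeps the orientation; speed is the mean speed in mm/s.
- ctrl.set_joints(angles): joint-space move.
- ctrl.set_gripper(opening, squeeze=None): finger opening in mm; squeeze is the grip in N (None keeps the last); returns when the fingers have stopped.
- ctrl.dwell(seconds).
- ctrl.inverse_kinematics(position, orientation): joint angles nearest the present ones, or None.
- ctrl.get_image(name): name is "scene" or "top" or "wrist"; returns (picture, depth): 480x640x3 uint8, red, green, blue; 480x640 float32, mm along the optical axis (not along the pixel's ray), 0 where there is no reading.
- ctrl.get_calibration(name): a dict with "mtx" (3x3 intrinsics, pixels), "pose" (4x4, takes a point from camera to world coordinates); the wrist camera has in their place "hand_eye" (4x4, takes a point from camera to tool coordinates, whose origin is the TCP and whose axes are the flange's). Camera axes: x right, y down, z forward; pixel columns grow to the right and rows downward; lengths in mm; the calibration is good to about 2 mm. A picture is of the moment at which its call begins: read the wrist's pose just before it. get_calibration takes no time and is no camera call.
A pose or a line that the arm cannot do raises ctrl.IKError and nothing moves.
- ctrl.finish_job(): hands the job in; it is judged then, once.
Readings, each from a call of its own:
- ctrl.get_time(): time.
- ctrl.get_qpos(): joint angles.
- ctrl.get_dq(): joint speeds.
- ctrl.get_joint_efforts(): joint torques, N m.
- ctrl.get_position(): TCP position.
- ctrl.get_tcp_rot(): TCP orientation.
- ctrl.get_contact_force(): force on the tool from outside, world axes, zero at the start.
- ctrl.get_wrist_torque(): the same for the moment, N m.
- ctrl.get_finger_gap(): finger opening in mm.
- ctrl.get_finger_force(): force on a finger pad.
Only numpy, scipy, OpenCV 4.12 (cv2) and the standard library are available. Lean on these libraries where they do the work, as an engineer would, in place of code of your own. Each camera call takes 0.05 s, during which the arm holds its last target. There are 200 camera calls.

TASK

The loose aluminium access plate has been used as a tray for three black knobs: lift it by its pull bar and tip the knobs off its open front edge into the steel tub. Then lay the plate on the plywood deck of the cable bay and slide its front edge, square and centred, under the lapped edge of the hinged steel leaf until it meets the stop, without lifting the leaf. Finish while still holding the plate there, pressed down firmly and flat on the deck with the gripper, and do not push the other things on the cart about.

Things in the scene. Friction and masses are not known exactly. Their poses are not given: they have to be found in the camera images.
- plate: Loose aluminium access plate, 0.2 to 0.3 kg, sheet 170 (x) x 100 (y) x 4 mm, flat on the cart, the knobs standing on it. Origin: centre of its underside. Own -x: plain open front edge (the one to tuck); +x: rear with the pull bar; z up. Side lips 12 mm tall above the sheet, 4 mm thick, along both y sides from 55 mm behind the front edge to the rear.
- plate_bar (a point): Centre of the plate's upright pull bar, across its rear end: 10 mm thick (x) x 64 mm wide (y), reaching 45 mm above the plate's underside; 80 mm behind the plate's origin, 24.5 mm above its underside. Axes as the plate's. Its rear face is flush with the plate's rear edge, its ends 18 mm in from the plate's sides. At the start 45 mm or more is free in front of it.
- plate_edge (a point): Middle of the plate's front edge, on its underside, 165 mm in front of the bar's centre. Axes as the plate's.
- knob0_center (a point): Centre of black bakelite knob 1 of 3 (all alike): round, skirt 25 mm across, body 20 mm, 18 mm tall, about 15 to 30 g; starts upright on the plate, its axis z. Slides on the plate at 17 to 26 degrees of slope.
- knob1_center (a point): Centre of black bakelite knob 2 of 3 (all alike): round, skirt 25 mm across, body 20 mm, 18 mm tall, about 15 to 30 g; starts upright on the plate, its axis z. Slides on the plate at 17 to 26 degrees of slope.
- knob2_center (a point): Centre of black bakelite knob 3 of 3 (all alike): round, skirt 25 mm across, body 20 mm, 18 mm tall, about 15 to 30 g; starts upright on the plate, its axis z. Slides on the plate at 17 to 26 degrees of slope.
- tub_in (a point): Middle of the inner floor (3 mm above the cart) of the fixed open steel tub: outside 150 x 150 mm, 60 mm tall, walls 3 mm, sides along its own x and y.
- bay_stop (a point): Fixed cable bay: middle of the foot of its stop, level with the deck top (20 mm above the cart). Own +x runs level out of the pocket under the leaf, across the deck, which spans x 0 to 183 mm, y -70 to 70 mm. The stop is the upright face at x = 0, full width, 7 mm high. The leaf covers x 0 to 38 mm. Home: plate edge at x = 0, plate's x along this x, bar centre at x = 165 mm.
- lap_edge (a point): Middle of the underside of the lapped free edge of the steel leaf (130 mm wide, 4 mm thick), 38 mm out from the stop and 8 mm above the deck when down; beyond this a thin curled lip reaches 8 mm further out, rising about 5 mm. The slot under it is thus 8 mm high for the 4 mm plate.
- leaf (a joint): Hinge of the leaf in rad: 0 lying down, growing as its lapped edge is lifted (0.01 lifts the edge about 1 mm). It is loose, about 0.25 kg, and falls back on its own; its hinge is 95 mm from the lapped edge.
- deck: The bay's plywood deck, fixed, 183 x 140 x 12 mm, its top 20 mm above the cart; origin at the middle of its underside (8 mm above the cart), axes as bay_stop.
- tape_core: Bystander: blue plastic tape core, ring 84 mm across, 50 mm tall, standing on its end; origin at the centre of its underside.
- hanger: Bystander: chrome headphone hanger, foot 90 mm across, 220 mm tall, arm 94 mm along its y; origin under its foot.
- jack: Bystander: brass jack plug lying along its x, about 73 mm long, 16 mm thick; origin under its barrel, which is 30 mm long.
- adapter: Bystander: upright steel barrel adapter, 18 mm across, 32 mm tall; origin under its centre.
- mug: Bystander: white mug, 80 mm across, 70 mm tall, handle at its +y; origin under its centre.
- radio: Bystander: black walkie-talkie standing upright, 34 x 58 x 110 mm with a 60 mm aerial; origin under its centre.
There are look-alikes about, which are no part of the job. What is shaped like the plate but green is not meant. Leave any pink look-alike of the part that bears tub_in alone.

How it is judged (in metres and radians):
On the way, in this order (a step that is already met when the one before it is completed fails the run):
1. the plate, off the deck and the cart, is tipped more than 0.25 rad with its front edge over the tub (x of plate_edge in the frame of tub_in between -0.085 and 0.085 m and y of plate_edge in the frame of tub_in between -0.085 and 0.085 m and angle between plate's own z axis and vertical above 0.25 rad and height (world z) of plate_edge above 0.03 m).
2. all three knobs have slid into the tub (x of knob0_center in the frame of tub_in between -0.073 and 0.073 m and y of knob0_center in the frame of tub_in between -0.073 and 0.073 m and z of each of knob0_center, knob1_center, knob2_center in the frame of tub_in below 0.05 m and x of knob1_center in the frame of tub_in between -0.073 and 0.073 m and y of knob1_center in the frame of tub_in between -0.073 and 0.073 m and x of knob2_center in the frame of tub_in between -0.073 and 0.073 m and y of knob2_center in the frame of tub_in between -0.073 and 0.073 m), for 0.2 s.
3. the plate's front edge is under the lapped edge, home at the stop within 10 mm, centred within 14 mm (x of plate_edge in the frame of bay_stop between -0.004 and 0.01 m and y of plate_edge in the frame of bay_stop between -0.014 and 0.014 m and z of plate_edge in the frame of bay_stop below 0.004 m and angle between the x axis of plate_bar and the x axis of bay_stop, either way round below 0.1 rad), for 0.1 s.
At the end, for the whole second after the job is handed in: Knobs in the tub; plate edge under the leaf within 10 mm of the stop and 4 mm of the deck, centred within 14 mm, square within 0.10 rad; plate flat within 0.05 rad, still, in the fingers, pressing the deck with over 5 N (its weight is 2 to 3 N); leaf under 0.03 rad (all of step 2 and all of step 3 and angle between plate's own z axis and vertical below 0.05 rad and contact force between plate and deck above 5 N and contact force between the fingers and plate above 2 N and value of joint leaf below 0.03 rad and linear speed of plate below 0.02 m/s); the arm keeps its last pose, push and grip.
It fails at once if the leaf is lifted by more than 0.08 rad (about 7.5 mm at its edge) (value of joint leaf above 0.08 rad).
It fails at once if a bystander is pushed more than 30 mm (distance of any of tape_core, hanger, jack, adapter, mug, radio from where it was at the start of the episode above 0.03 m).
It also fails if it takes over 59 s, if anything falls off the work surface, if the arm or the gripper's body presses on something with over 40 N, if the wrist force passes 120 N, or if a joint passes its speed limit or range.

## Working session

There is one attempt and no reset: what is moved stays moved. The work goes in short steps, each a Python script; the robot and the scene stay as the last script left them, time stands still between calls to the robot, and variables do not carry over. Pictures are saved under pics/ and viewed, at most 14 in all, crops included, and the job is handed in when it is done.

```bash
ls; mkdir -p pics
python3 - <<'E'
from workcell import ctrl
import cv2,numpy as np
for n in("scene","top"):
    im,d=ctrl.get_image(n); cv2.imwrite(f"pics/{n}0.png",im[:,:,::-1]); np.savez(f"{n}0.npz",im=im,d=d)
    c=ctrl.get_calibration(n); print(n,c["mtx"].round(1).tolist(),c["pose"].round(3).tolist())
print(ctrl.get_calibration("wrist"),ctrl.get_time(),ctrl.get_tcp_rot(),ctrl.get_finger_gap())
E
```

```text
pics
scene [[454.2, 0.0, 313.5], [0.0, 454.2, 243.0], [0.0, 0.0, 1.0]] [[0.395, 0.621, -0.677, 1189.013], [0.918, -0.281, 0.278, -279.066], [-0.017, -0.732, -0.682, 676.115], [0.0, 0.0, 0.0, 1.0]]
top [[464.8, 0.0, 312.7], [0.0, 464.8, 236.3], [0.0, 0.0, 1.0]] [[-0.016, -0.992, 0.126, 381.081], [-1.0, 0.017, 0.006, -17.06], [-0.008, -0.126, -0.992, 1325.799], [0.0, 0.0, 0.0, 1.0]]
{'mtx': array([[432.65529141,   0.        , 326.06563025],
       [  0.        , 432.65529141, 238.32219311],
       [  0.        ,   0.        ,   1.        ]]), 'hand_eye': array([[ 2.60548443e-04, -9.65526389e-01, -2.60305059e-01,
         6.55222158e+01],
       [ 9.99999912e-01,  1.65941719e-04,  3.85422059e-04,
         4.38022392e-01],
       [-3.28939700e-04, -2.60305136e-01,  9.65526348e-01,
        -1.42105803e+02],
       [ 0.00000000e+00,  0.00000000e+00,  0.00000000e+00,
         1.00000000e+00]])} 0.1 [ 9.77829887e-01 -2.09398589e-01 -1.37258465e-04  9.60964003e-04] 85.28550804190955
```

View pics/scene0.png

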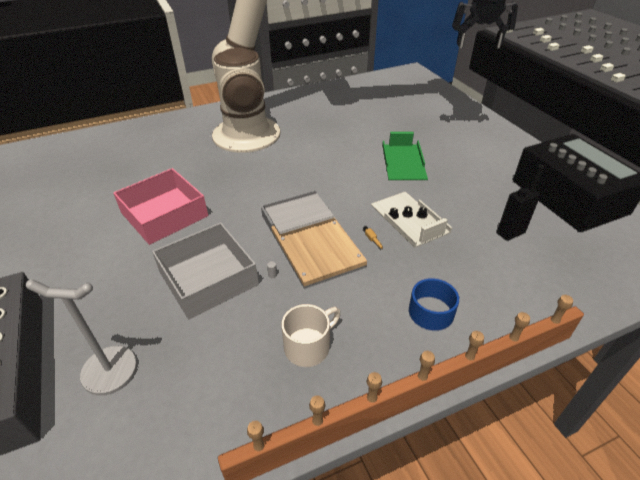

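View pics/top0.png

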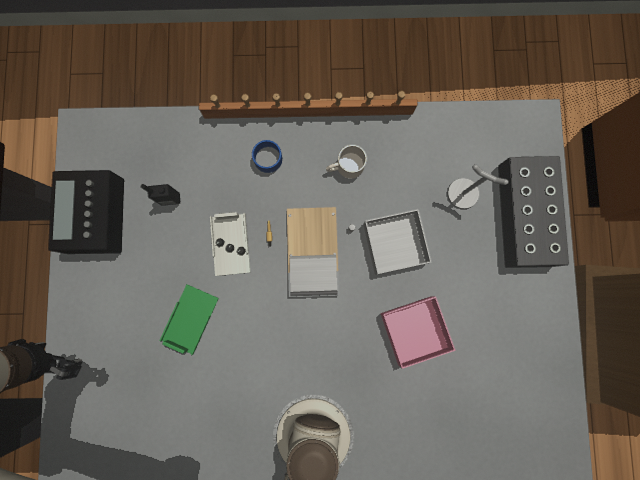

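The top view shows the white-grey aluminium plate with 3 knobs at (230,245), bar at its far end (227,215). The bay deck is at (312,232) with the leaf at (313,273), nearer the robot. The steel tub is at (398,243).

Possible mix-ups: plate (230,245) against the green one (190,320), and tub (398,243) against the pink one (418,332). I choose the aluminium plate and the grey tub.

```bash
cat > lib.py <<'E'
from workcell import ctrl
import cv2,numpy as np
from scipy.spatial.transform import Rotation as R
def tcp():
    T=np.eye(4);T[:3,:3]=R.from_quat(ctrl.get_tcp_rot()).as_matrix();T[:3,3]=ctrl.get_position();return T
def shot(name,tag):
    T=tcp() if name=="wrist" else None
    im,d=ctrl.get_image(name);c=ctrl.get_calibration(name)
    P=T@c["hand_eye"] if name=="wrist" else c["pose"]
    np.savez(tag+".npz",im=im,d=d,P=P,K=c["mtx"]);cv2.imwrite(f"pics/{tag}.png",im[:,:,::-1]);return dict(im=im,P=P,K=c["mtx"])
def load(tag): return dict(np.load(tag+".npz"))
def ray(s,uv):
    uv=np.atleast_2d(uv).astype(float)
    v=np.c_[uv,np.ones(len(uv))]@np.linalg.inv(s["K"]).T@s["P"][:3,:3].T
    return s["P"][:3,3],v
def onplane(s,uv,z):
    o,v=ray(s,uv);return o+v*((z-o[2])/v[:,2])[:,None]
def tri(obs):  # [(shot,uv),...] -> point, residual
    A=np.zeros((3,3));b=np.zeros(3);L=[]
    for s,uv in obs:
        o,v=ray(s,uv);v=v[0]/np.linalg.norm(v[0]);M=np.eye(3)-np.outer(v,v);A+=M;b+=M@o;L.append((o,M))
    p=np.linalg.solve(A,b);return p,[round(float(np.linalg.norm(M@(p-o))),1) for o,M in L]
def toolq(yaw,tilt=0,flip=False):
    """tool y along the plate's x at yaw (or opposite), tool down; tilt = front edge down"""
    p=R.from_euler('z',yaw)*R.from_euler('y',-tilt)   # plate frame: +x rear; front(-x) goes down
    B=np.array([[0,1,0],[1,0,0],[0,0,-1.]])           # cols tool x,y,z in plate frame: x->Y, y->X, z->-Z
    if flip:B=B@np.diag([-1,-1,1])
    return p.as_matrix(),R.from_matrix(p.as_matrix()@B).as_quat()
E
python3 - <<'E'
from lib import *
c=ctrl.get_calibration("top");s=dict(P=c["pose"],K=c["mtx"])
print(onplane(s,[(230,245),(313,250),(398,243),(227,215),(269,233),(352,227)],10).round(0).tolist())
for f in(0,1):
    Rm,q=toolq(0,0,f);print(f,ctrl.inverse_kinematics([600,200,60],q),ctrl.inverse_kinematics([650,-250,60],q))
    Rm,q=toolq(-.15,.7,f);print(f,ctrl.inverse_kinematics([700,-250,160],q))
E
```

```text
[[527.0, 227.0, 10.0], [509.0, -9.0, 10.0], [525.0, -251.0, 10.0], [614.0, 237.0, 10.0], [560.0, 116.0, 10.0], [573.0, -121.0, 10.0]]
0 [ 0.57718521  0.55700298 -0.17658504  0.         -0.8372083   2.56440744] [-1.35651579e-01  6.47414164e-01  2.69672129e-03  0.00000000e+00
 -9.26078884e-01 -3.00594107e+00]
0 None
1 [ 0.57718521  0.55700298 -0.17658504  0.         -0.8372083  -0.57718521] [-0.13565158  0.64741416  0.00269672  0.         -0.92607888  0.13565158]
1 None
```

Run:
```python
from lib import *
t=np.array([525,-251,0.])
for zz in(75,110):
 for yaw in np.arange(-180,180,15):
  r=[]
  for f in(0,1):
   for tilt in(0,.3,.5,.6,.7,.8):
    Rm,q=toolq(np.radians(yaw),tilt,f)
    e=t+Rm[:,0]*[1,1,0]*30+[0,0,zz]
    tc=e+Rm@[165,0,14]
    s=ctrl.inverse_kinematics(tc,q)
    r.append('-' if s is None else f'{s[4]:.2f}')
  print(zz,yaw,r)
```

```text
75 -180 ['-0.68', '-1.11', '-1.37', '-1.50', '-1.62', '-1.74', '-0.68', '-1.11', '-1.37', '-1.50', '-1.62', '-1.74']
75 -165 ['-0.71', '-1.06', '-1.30', '-1.41', '-1.52', '-1.63', '-0.71', '-1.06', '-1.30', '-1.41', '-1.52', '-1.63']
75 -150 ['-0.75', '-1.00', '-1.20', '-1.30', '-1.40', '-1.50', '-0.75', '-1.00', '-1.20', '-1.30', '-1.40', '-1.50']
75 -135 ['-0.80', '-0.93', '-1.09', '-1.17', '-1.26', '-1.35', '-0.80', '-0.93', '-1.09', '-1.17', '-1.26', '-1.35']
75 -120 ['-0.86', '-0.87', '-0.97', '-1.03', '-1.11', '-1.19', '-0.86', '-0.87', '-0.97', '-1.03', '-1.11', '-1.19']
75 -105 ['-0.91', '-0.81', '-0.84', '-0.88', '-0.94', '-1.02', '-0.91', '-0.81', '-0.84', '-0.88', '-0.94', '-1.02']
75 -90 ['-0.97', '-0.76', '-0.71', '-0.72', '-0.77', '-0.84', '-0.97', '-0.76', '-0.71', '-0.72', '-0.77', '-0.84']
75 -75 ['-1.02', '-0.72', '-0.57', '-0.56', '-0.58', '-0.65', '-1.02', '-0.72', '-0.57', '-0.56', '-0.58', '-0.65']
75 -60 ['-1.06', '-0.69', '-0.45', '-0.39', '-0.39', '-0.44', '-1.06', '-0.69', '-0.45', '-0.39', '-0.39', '-0.44']
75 -45 ['-1.09', '-0.68', '-0.36', '-0.21', '-', '
[... 3691 characters left out ...]
110 90 ['-0.86', '-1.12', '-1.32', '-1.42', '-1.52', '-1.62', '-0.86', '-1.12', '-1.32', '-1.42', '-1.52', '-1.62']
110 105 ['-0.83', '-1.17', '-1.41', '-1.53', '-1.64', '-1.75', '-0.83', '-1.17', '-1.41', '-1.53', '-1.64', '-1.75']
110 120 ['-0.80', '-1.21', '-1.48', '-1.60', '-1.73', '-1.85', '-0.80', '-1.21', '-1.48', '-1.60', '-1.73', '-1.85']
110 135 ['-0.78', '-1.24', '-1.52', '-1.65', '-1.78', '-1.91', '-0.78', '-1.24', '-1.52', '-1.65', '-1.78', '-1.91']
110 150 ['-0.78', '-1.25', '-1.53', '-1.66', '-1.79', '-1.92', '-0.78', '-1.25', '-1.53', '-1.66', '-1.79', '-1.92']
110 165 ['-0.78', '-1.23', '-1.51', '-1.63', '-1.76', '-1.88', '-0.78', '-1.23', '-1.51', '-1.63', '-1.76', '-1.88']
```

Run:
```python
from lib import *
def go(x,y,z,f=1):
    ctrl.move_to([x,y,z],toolq(0,0,f)[1])
go(590,220,230);shot("wrist","w1")
go(540,180,230);shot("wrist","w2")
go(560,30,250);shot("wrist","w3")
go(540,-60,250);shot("wrist","w4")
print(ctrl.get_time(),ctrl.get_contact_force())
a=np.hstack([cv2.resize(cv2.imread(f"pics/w{i}.png"),(400,300)) for i in(1,2)])
b=np.hstack([cv2.resize(cv2.imread(f"pics/w{i}.png"),(400,300)) for i in(3,4)])
cv2.imwrite("pics/m1.png",np.vstack([a,b]))
```

```text
3.55 [ 0.78456337  0.08050167 -0.27193562]
```

View pics/m1.png

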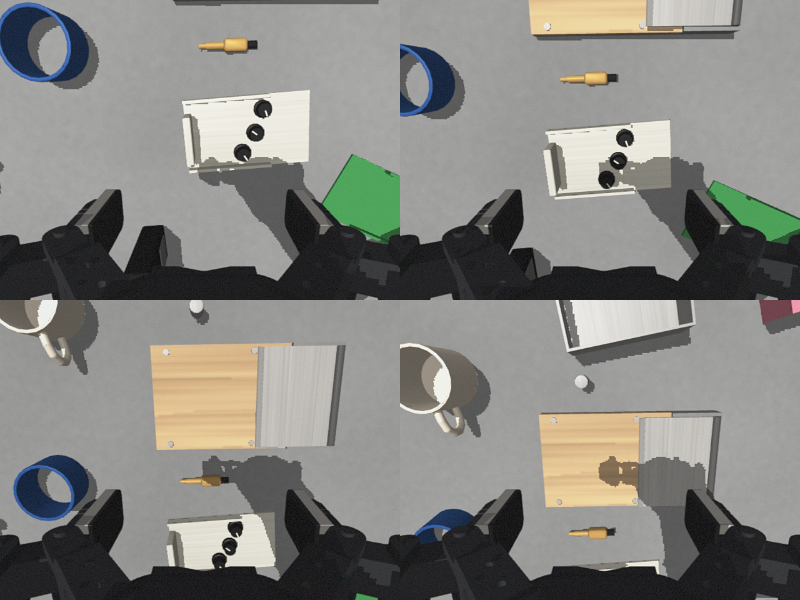

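The mosaic shows the plate with 3 knobs in views 1 and 2. In view 1 its bar is at cell px (188,140) and its front edge at about (309,125). The deck and leaf are in views 3 and 4, with the leaf on the front (robot) side; the jack is close to the plate. Next I'll get masks and corners.

Run:
```python
from lib import *
out=[]
for t in("w1","w2","w3","w4"):
    s=load(t);hsv=cv2.cvtColor(s["im"],cv2.COLOR_RGB2HSV).astype(int)
    if t in("w1","w2"):
        rgb=s["im"].astype(int); m=((hsv[...,2]>150)&(hsv[...,1]<50))|((rgb[...,0]-rgb[...,2]>10)&(hsv[...,1]<70)&(hsv[...,2]>70))
    else: m=(hsv[...,0]>8)&(hsv[...,0]<25)&(hsv[...,1]>70)&(hsv[...,2]>120)
    m=cv2.morphologyEx((m*255).astype(np.uint8),cv2.MORPH_OPEN,np.ones((3,3)))
    m=cv2.morphologyEx(m,cv2.MORPH_CLOSE,np.ones((7,7)))
    if t in("w1","w2"): m[330:]=0
    if t=="w2": m[:150]=0
    cs,_=cv2.findContours(m,0,2);c=max(cs,key=cv2.contourArea)
    ap=cv2.approxPolyDP(c,4,True)[:,0]
    print(t,cv2.contourArea(c),ap.tolist())
    im=s["im"][:,:,::-1].copy();cv2.drawContours(im,[c],-1,(0,0,255),1)
    x,y,w,h=cv2.boundingRect(c); 
    cr=im[max(0,y-15):y+h+15,max(0,x-15):x+w+15]; out.append(cv2.resize(cr,(400,300),interpolation=cv2.INTER_NEAREST)); print([x-15,y-15,w+30,h+30])
cv2.imwrite("pics/m2.png",np.vstack([np.hstack(out[:2]),np.hstack(out[2:])]))
```

```text
w1 173039.5 [[0, 0], [0, 26], [27, 5], [51, 3], [112, 27], [149, 62], [159, 93], [151, 125], [138, 138], [100, 143], [84, 133], [32, 123], [0, 90], [0, 261], [6, 263], [6, 272], [0, 275], [0, 329], [133, 329], [168, 302], [192, 302], [197, 329], [395, 329], [374, 296], [352, 290], [351, 298], [338, 298], [317, 285], [317, 274], [352, 272], [325, 271], [324, 261], [335, 257], [363, 260], [360, 271], [382, 270], [385, 262], [391, 262], [392, 269], [415, 268], [428, 257], [461, 263], [480, 259], [487, 270], [486, 292], [510, 322], [561, 247], [639, 279], [639, 0], [606, 0], [605, 7], [281, 9], [278, 0]]
[-15, -15, 670, 360]
w2 100716.5 [[0, 186], [0, 329], [133, 329], [174, 301], [194, 302], [197, 329], [395, 329], [380, 310], [388, 299], [377, 293], [377, 284], [398, 287], [397, 275], [415, 277], [423, 286], [405, 289], [403, 300], [432, 299], [432, 279], [424, 278], [414, 257], [430, 262], [436, 250], [447, 250], [463, 263], [482, 259], [490, 298], [508, 289], [597, 329], [639, 329], [639, 150], [104, 150], [98, 174], [75, 191], [49, 191], [33, 183]]
[-15, 135, 670, 210]
w3 27254.0 [[466, 69], [241, 73], [251, 239], [406, 237], [398, 225], [407, 224], [412, 85], [403, 85], [402, 77]]
[226, 54, 256, 201]
w4 22826.5 [[434, 180], [223, 183], [233, 329], [379, 328], [372, 318], [380, 315], [382, 195], [375, 195], [374, 187], [430, 187]]
[207, 164, 243, 182]
```

View pics/m2.png

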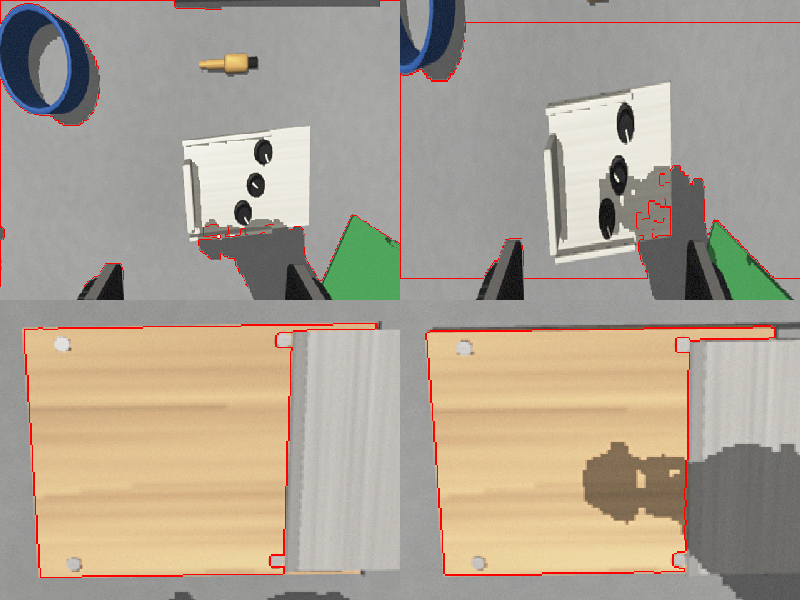

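The crop confirms the aluminium plate with the pull bar at left and the plain front edge at right. The deck outlines are clean, but the plate threshold was too low, so I'll raise it.

Run:
```python
from lib import *
out=[]
for t in("w1","w2","top0","scene0"):
    s=load(t);hsv=cv2.cvtColor(s["im"],cv2.COLOR_RGB2HSV).astype(int)
    r=(slice(120,330),slice(270,520)) if t=="w1" else (slice(175,330),slice(210,450)) if t=="w2" else (slice(205,285),slice(200,255)) if t=="top0" else (slice(180,260),slice(360,465))
    print(t,hsv[10 if t!="w1" else 150,400] if t[0]=="w" else hsv[230,260])
    m=np.zeros((480,640),np.uint8);v=hsv[...,2][r];th=cv2.threshold(v.astype(np.uint8),0,255,cv2.THRESH_OTSU)[0];th=max(th,165);m[r]=(v>th)*255
    cs,_=cv2.findContours(m,0,2);c=max(cs,key=cv2.contourArea);print(th,cv2.contourArea(c),cv2.approxPolyDP(c,2.5,True)[:,0].tolist())
# crop of plate, gamma up
s=load("w1");cv2.imwrite("pics/c1.png",cv2.resize(s["im"][130:290,275:515,::-1],None,fx=3.3,fy=3.3,interpolation=cv2.INTER_NEAREST))
w3,w4=load("w3"),load("w4")
for a,b in(((241,73),(223,183)),((251,239),(233,329)),((412,85),(382,195)),((407,224),(380,315))): print(tri([(w3,a),(w4,b)]))
print(onplane(w3,[(241,73),(251,239)],20),onplane(w4,[(223,183),(233,329)],20))
```

```text
w1 [150   3 158]
184.0 18043.5 [[495, 144], [291, 162], [294, 182], [304, 181], [316, 190], [322, 259], [333, 254], [334, 250], [341, 250], [349, 259], [370, 257], [389, 261], [391, 259], [377, 254], [372, 243], [375, 235], [383, 229], [392, 229], [402, 238], [400, 252], [428, 250], [436, 254], [437, 250], [444, 250], [461, 260], [492, 258]]
w2 [ 25   9 173]
182.0 12470.0 [[431, 192], [233, 210], [238, 228], [248, 227], [256, 233], [263, 251], [267, 302], [260, 305], [255, 301], [252, 309], [362, 300], [376, 303], [374, 297], [357, 295], [354, 291], [350, 291], [347, 299], [325, 302], [316, 290], [317, 260], [328, 259], [333, 255], [332, 251], [345, 242], [357, 244], [364, 251], [364, 257], [384, 261], [405, 250], [430, 250], [432, 253]]
top0 [ 40   6 131]
165 1562.0 [[244, 214], [240, 214], [236, 221], [214, 223], [215, 216], [233, 215], [235, 212], [212, 217], [214, 244], [218, 237], [225, 241], [222, 247], [215, 246], [215, 275], [249, 271], [248, 255], [239, 256], [235, 252], [241, 245], [247, 252]]
scene0 [ 20  15 149]
181.0 1426.0 [[372, 203], [417, 245], [421, 227], [425, 229], [446, 220], [420, 200], [440, 219], [436, 221], [429, 214], [425, 219], [419, 219], [415, 215], [419, 206], [406, 192]]
(array([629.14717922, -74.50430753,  16.60747282]), [0.1, 0.1])
(array([628.38439146,  66.18810227,  13.7078794 ]), [0.4, 0.4])
(array([490.98523015, -64.86076528,  22.31887615]), [0.4, 0.4])
(array([487.39227269,  52.93357591,  11.00505399]), [0.5, 0.5])
[[628.59600629 -74.17329239  20.        ]
 [626.85727085  64.56653737  20.        ]] [[628.26821585 -74.95362187  20.        ]
 [627.30866281  62.92683024  20.        ]]
```

View pics/c1.png

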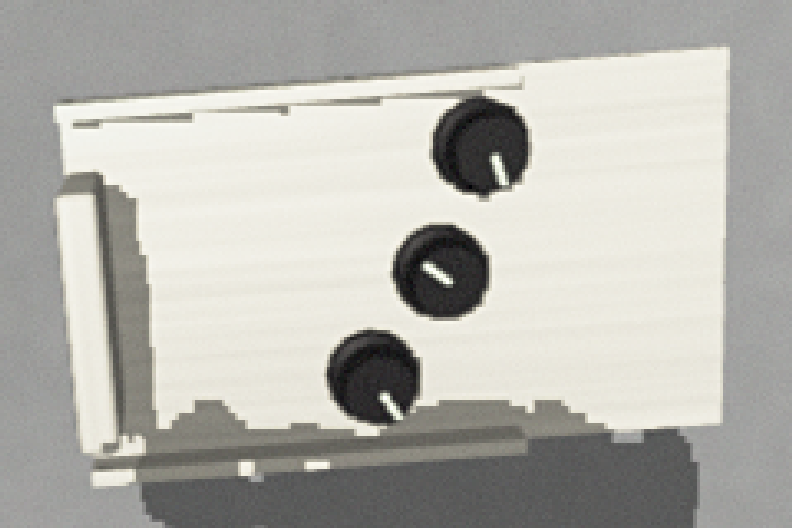

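The crop shows the plate with its bar top bright at crop px (57–97,195) to (82–115,452). The front corners are at (727,48) and (720,424), and the 3 knobs at (480,145), (442,270) and (373,377). The front is well clear of the bar.

Run:
```python
from lib import *
w1,w2=load("w1"),load("w2")
f=lambda x,y:(275+x/3.3,130+y/3.3)
fa,fb=f(727,48),f(720,424)
print("front tri",tri([(w1,fa),(w2,(431.3,192))]))
F=onplane(w1,[fa,fb],4);print(F.round(1),np.linalg.norm(F[0]-F[1]))
# bar-top corner patch in w1 -> w2
g1=cv2.cvtColor(w1["im"],cv2.COLOR_RGB2GRAY);g2=cv2.cvtColor(w2["im"],cv2.COLOR_RGB2GRAY)
for p in((82,453),(57,195),(97,195)):
    u,v=np.round(f(*p)).astype(int);r=cv2.matchTemplate(g2[180:330,210:300],g1[v-8:v+9,u-8:u+9],cv2.TM_CCOEFF_NORMED)
    _,sc,_,l=cv2.minMaxLoc(r);q=(l[0]+218,l[1]+188);print(p,q,sc,tri([(w1,(u,v)),(w2,q)]))
B=onplane(w1,[f(57,195),f(97,195),f(115,450),f(82,453)],45);print(B.round(1).tolist())
bc=B.mean(0);fm=F.mean(0);d=bc-fm;print("bar",bc,"fm",fm,"len",np.hypot(*d[:2]),"yaw",np.arctan2(d[1],d[0]),"edge yaw",np.arctan2(-(F[1]-F[0])[0],(F[1]-F[0])[1]))
# tub corners in top view: grey tub rim via brightness of interior
s=load("top0");v=cv2.cvtColor(s["im"],cv2.COLOR_RGB2HSV)[...,2];m=np.zeros_like(v);r=(slice(200,285),slice(358,440));m[r]=((v[r]>155)|(v[r]<90))*255
m=cv2.morphologyEx(m,cv2.MORPH_CLOSE,np.ones((5,5)));cs,_=cv2.findContours(m,0,2);c=max(cs,key=cv2.contourArea);print(cv2.minAreaRect(c),cv2.approxPolyDP(c,3,True)[:,0].tolist())
cv2.imwrite("pics/tub.png",np.hstack([cv2.resize(s["im"][195:285,352:442,::-1],(400,400),interpolation=0),cv2.resize(load("w4")["im"][0:100,240:480,::-1],(400,400),interpolation=0)]))
```

```text
front tri (array([448.15801405, 172.74856765,   2.92480179]), [0.3, 0.3])
[[448.3 173.    4. ]
 [439.9 272.5   4. ]] 99.84859875124214
(82, 453) (239, 315) 0.6310547590255737 (array([609.27424133, 264.70596266,  51.77077729]), [0.3, 0.3])
(57, 195) (230, 240) 0.9093657732009888 (array([615.29099553, 204.92605601,  41.46325279]), [0.2, 0.2])
(97, 195) (242, 240) 0.6230461001396179 (array([606.07900372, 205.1824588 ,  40.17614698]), [0.3, 0.3])
[[614.9, 204.3, 45.0], [605.7, 204.3, 45.0], [602.0, 266.2, 45.0], [610.0, 267.0, 45.0]]
bar [608.17257972 235.45021805  45.        ] fm [444.13343819 222.70471813   4.        ] len 164.53354588440558 yaw 0.07754212962918959 edge yaw 0.08425570279954168
((394.5174865722656, 243.95570373535156), (59.14677047729492, 63.4262580871582), 77.79953002929688) [[417, 209], [366, 220], [359, 228], [371, 279], [418, 269], [430, 262]]
```

View pics/tub.png

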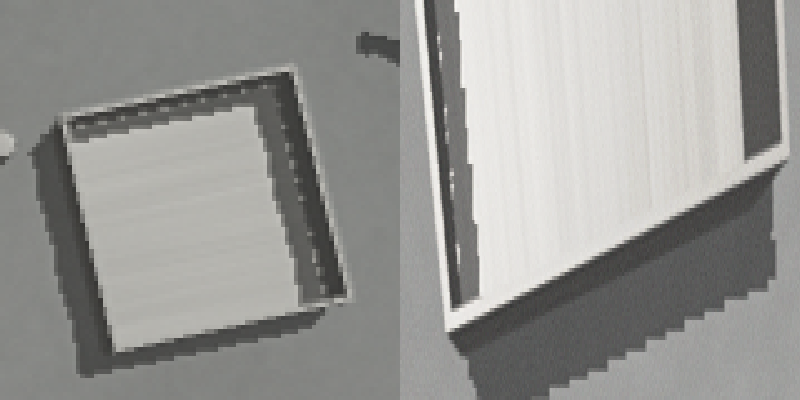

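The tub crop shows rim corners in the top view at about (365.5,222.5), (418,210), (430.4,262) and (378,274). In w4 the corners are at (268.8,82.5) and (471,40). Plate length and width check out to within 0.5 mm, so I'll grasp now.

Run:
```python
from lib import *
s,w4=load("scene0"),load("w4")
c=ctrl.get_calibration("top");s=dict(P=c["pose"],K=c["mtx"])
C=onplane(s,[(365.5,222.5),(418,209.9),(430.4,262.1),(377.9,273.8)],60);print(C.round(1).tolist(),C.mean(0))
print(onplane(w4,[(268.8,82.5),(471,40)],60).round(1).tolist(), tri([(s,(365.5,222.5)),(w4,(268.8,82.5))]))
d=C[0]-C[3]+C[1]-C[2];print("tub yaw",np.arctan2(d[1],d[0]),np.linalg.norm(C[0]-C[1]),np.linalg.norm(C[1]-C[2]))
yaw=.08;q=toolq(yaw,0,1)[1];b=np.array([608.2,235.5])
ctrl.set_gripper(45,90);ctrl.move_to([*b,120],q)
ctrl.move_l([*b,45],speed=120);ctrl.move_l([*b,11],speed=60)
print(ctrl.get_contact_force(),ctrl.get_position())
ctrl.set_gripper(0,90);print(ctrl.get_finger_gap(),ctrl.get_finger_force(),ctrl.get_contact_force())
ctrl.move_l([*b,40],speed=60);print(ctrl.get_finger_gap(),ctrl.get_contact_force(),ctrl.get_wrist_torque(),ctrl.get_time())
shot("top","t1");shot("scene","s1")
cv2.imwrite("pics/g1.png",cv2.resize(cv2.imread("pics/s1.png")[140:300,320:520],(750,600)))
```

```text
[[577.4, -154.9, 60.0], [610.1, -300.7, 60.0], [465.5, -328.0, 60.0], [436.0, -184.3, 60.0]] [ 522.2456461  -242.00988582   60.        ]
[[581.1, -153.3, 60.0], [437.1, -181.8, 60.0]] (array([ 585.42465447, -158.3579645 ,   15.88579945]), [1.8, 1.8])
tub yaw 0.19566573416943803 149.40783348362018 147.213637570689
[0.60236357 0.88476688 0.61642114] [608.37810686 235.58776311  10.94037805]
9.007619381854376 88.15760850906372 [-0.07250265 -0.20400006  1.69530701]
8.528488212886472 [ 0.69923377 -0.06925173 -2.36132884] [ 0.00601355 -0.16973776  0.02470576] 7.8083
```

View pics/g1.png

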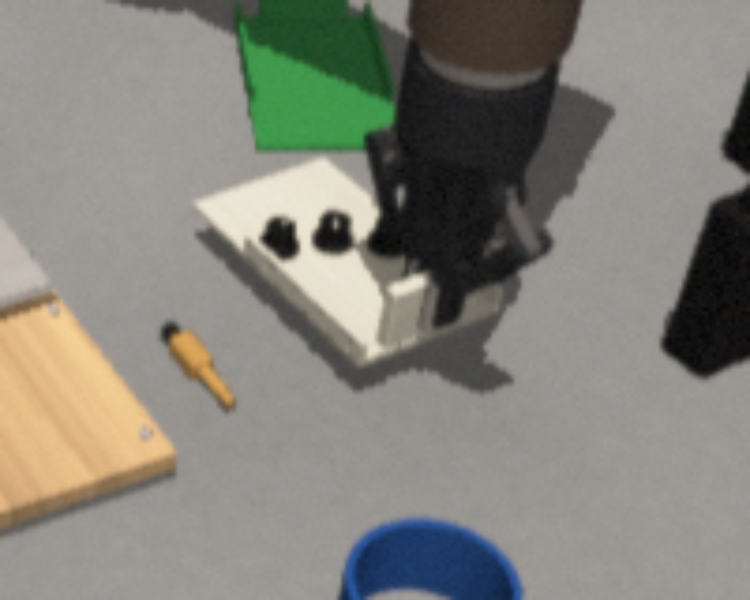

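The plate is held level by the bar with all three knobs on it. Next I'll carry it to the tub and tip it.

```bash
cat >> lib.py <<'E'
TUB=np.array([523.5,-241.5,0.]);TY=.196
def tip(tilt,ex=35,ez=80,speed=60,go=True):
    Rm,q=toolq(TY,tilt,1);e=TUB+R.from_euler('z',TY).apply([ex,0,ez]);p=e+Rm@[165,0,11]
    if go: ctrl.move_l(p,q,speed=speed)
    return p,q
E
python3 - <<'E'
from lib import *
p,q=tip(0,ez=115,go=False)
qs=toolq(.08,0,1)[1]
ctrl.move_l([608.2,235.5,126],speed=120)
ctrl.move_l(p,q,speed=200);print(ctrl.get_time(),ctrl.get_position(),p)
tip(0);
for t in(.2,.4,.55,.68): tip(t,speed=50)
ctrl.dwell(.4);print(ctrl.get_time(),ctrl.get_finger_gap())
shot("top","t2");shot("scene","s2")
a=cv2.resize(cv2.imread("pics/t2.png")[160:300,320:480],(400,350));b=cv2.resize(cv2.imread("pics/s2.png")[180:330,120:310],(400,350))
cv2.imwrite("pics/g2.png",np.hstack([a,b]))
E
```

```text
11.1833 [ 719.69556922 -201.65685517  126.1370682 ] [ 719.6706825  -202.55050288  126.        ]
15.1583 8.78924488120668
```

View pics/g2.png

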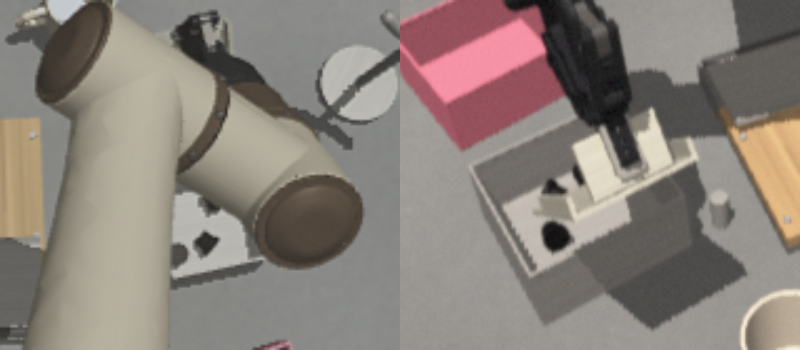

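Knobs are visible in the tub at about (555,237) and (553,187) in the right half, with a third near the plate at (577,172). I'll lift away and check the count.

Run:
```python
from lib import *
tip(.68,ez=120,speed=100);tip(0,ex=50,ez=125,speed=150)
Rb=R.from_euler('z',.01);q=toolq(.01,0,1)[1]
ctrl.move_l(np.array([445,-7.3,0])+Rb.apply([228,0,31+75]),q,speed=180)
print(ctrl.get_time(),ctrl.get_contact_force())
shot("top","t3");shot("scene","s3")
s=dict(np.load("t3.npz"));g=cv2.cvtColor(s["im"],cv2.COLOR_RGB2GRAY)
a=cv2.resize(cv2.imread("pics/t3.png")[190:310,260:440],(420,280));b=cv2.imread("pics/s3.png")[140:340,140:410]
cv2.imwrite("pics/g3.png",np.hstack([a,cv2.resize(b,(378,280))]))
```

```text
18.0167 [-0.2935836  -0.02634031 -1.70731772]
```

View pics/g3.png

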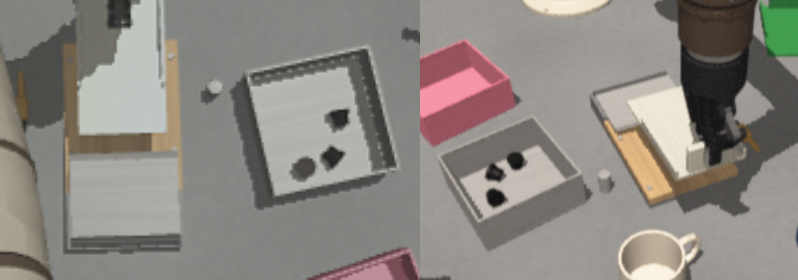

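All three knobs lie in the tub, and the plate hangs over the deck. In the top crop its front corners are at (78,134) and (166,132), and the leaf's lapped edge corners at (67,153) and (181,150). I'll check the centring numerically from these, then lay the plate down.

Run:
```python
from lib import *
s=load("t3");f=lambda x,y:(260+x*3/7,190+y*3/7)
P=onplane(s,[f(78,134),f(166,132)],99);L=onplane(s,[f(67,153),f(181,150)],33);D=onplane(s,[f(64,43),f(180,40)],20)
print(P.round(1).tolist(),P.mean(0).round(1));print(L.round(1).tolist(),L.mean(0).round(1));print(D.round(1).tolist(),D.mean(0).round(1))
Rb=R.from_euler('z',.01);S=np.array([445,-7.3,0])
at=lambda x,z:S+Rb.apply([x+165,0,z])
print("expected edge",at(63,95)-Rb.apply([165,0,0]))
ctrl.move_l(at(63,31+8),speed=100);f0=ctrl.get_contact_force();z=39
while z>26:
    z-=1;ctrl.move_l(at(63,z),speed=20);F=ctrl.get_contact_force()-f0
    if F[2]>4:break
print(z,F,ctrl.get_position(),ctrl.get_wrist_torque(),ctrl.get_time())
shot("scene","s4");shot("top","t4")
a=cv2.resize(cv2.imread("pics/t4.png")[190:310,260:380],(400,400));b=cv2.imread("pics/s4.png")[170:300,250:380]
cv2.imwrite("pics/g4.png",np.hstack([a,cv2.resize(b,(400,400))]))
```

```text
[[507.7, 42.3, 99.0], [508.3, -57.7, 99.0]] [508.   -7.7  99. ]
[[491.9, 58.9, 33.0], [493.3, -77.4, 33.0]] [492.6  -9.2  33. ]
[[628.0, 62.1, 20.0], [629.3, -79.8, 20.0]] [628.7  -8.8  20. ]
expected edge [507.99685003  -6.6700105   95.        ]
31 [-1.04418034 -0.01585093  4.45476796] [673.1193708   -5.00930674  31.64082536] [0.11383051 0.39337617 0.02310512] 20.9333
```

View pics/g4.png

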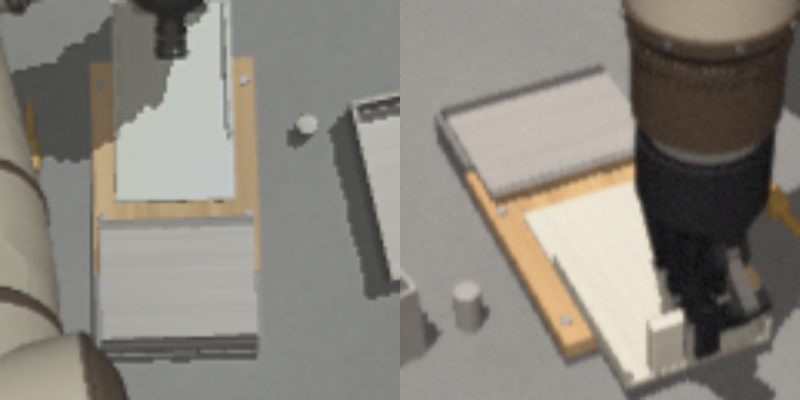

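The plate lies flat on the deck, centred between the deck sides. Its front edge is about 15 mm short of the leaf and parallel to it. I'll slide it in with force watching.

Run:
```python
from lib import *
Rb=R.from_euler('z',.01);S=np.array([445,-7.3,0])
at=lambda x,z:S+Rb.apply([x+165,0,z])
f0=ctrl.get_contact_force();x=63
while x>-8:
    x-=3 if x>9 else 1
    ctrl.move_l(at(x,31),speed=45);F=ctrl.get_contact_force()-f0
    if x<12 or x%12==0: print(x,F.round(1))
    if F[0]>9 or abs(F[2])>15:break
print(x,F,ctrl.get_contact_force(),ctrl.get_position(),ctrl.get_wrist_torque(),ctrl.get_time(),ctrl.get_finger_gap())
shot("scene","s5");shot("top","t5")
a=cv2.resize(cv2.imread("pics/t5.png")[190:310,260:380],(400,400));b=cv2.imread("pics/s5.png")[170:300,250:380]
cv2.imwrite("pics/g5.png",np.hstack([a,cv2.resize(b,(400,400))]))
```

```text
60 [ 0.9  0.4 -0.1]
48 [3.  1.  3.3]
36 [3.4 0.7 2.4]
24 [3.1 1.2 2.8]
12 [3.6 0.3 2.8]
9 [3.  0.8 3.1]
8 [3.4 0.6 1.6]
7 [4.8 1.2 2.6]
6 [4.3 0.6 3. ]
5 [ 3.4 -0.1  2.3]
4 [4.  0.8 1.6]
3 [ 3.9 -0.4  1.9]
2 [ 3.7 -0.1  2.6]
1 [ 4.8 -0.3  1.8]
0 [5.  0.8 0.6]
-1 [ 8.   0.8 -0.7]
-2 [ 9.1  0.8 -1.1]
-2 [ 9.08364411  0.80732732 -1.06084308] [8.33013094 0.55428416 2.34598903] [611.22390587  -4.96448903  31.99623431] [ 0.13468956 -1.97527998  0.130885  ] 28.2833 8.76225043257455
```

View pics/g5.png

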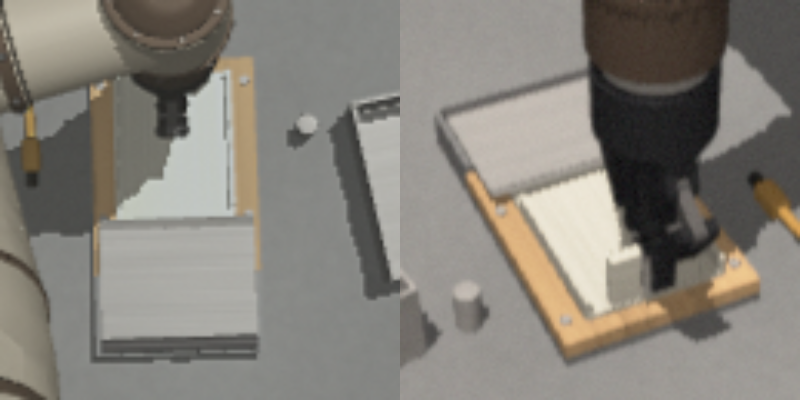

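The plate is home: its front is under the leaf, the leaf looks down, and it is square and centred. Next I'll press down.

Run:
```python
from lib import *
Rb=R.from_euler('z',.01);S=np.array([445,-7.3,0]);q=toolq(.01,0,1)[1]
at=lambda x,z:S+Rb.apply([x+165,0,z])
z=31
while z>20:
    z-=1;ctrl.move_l(at(-1,z),q,speed=20);ctrl.dwell(.15);F=ctrl.get_contact_force()
    if F[2]>16:break
ctrl.dwell(.5);F=ctrl.get_contact_force()
print(z,F,ctrl.get_position(),ctrl.get_wrist_torque(),ctrl.get_finger_force(),ctrl.get_time())
r=R.from_quat(ctrl.get_tcp_rot()).as_matrix();print("tool z",r[:,2],"tool y",r[:,1])
shot("scene","s6");shot("top","t6")
a=cv2.resize(cv2.imread("pics/t6.png")[190:310,260:440],(450,300));b=cv2.imread("pics/s6.png")[170:300,250:380]
cv2.imwrite("pics/g6.png",np.hstack([a,cv2.resize(b,(300,300))]))
```

```text
28 [ 2.35960775  1.66361061 17.93173304] [611.2889662   -4.99313017  31.59917192] [0.5931641  0.13471612 0.12619207] 90.90044617652893 30.0833
tool z [ 5.92661605e-03  2.41134764e-04 -9.99982408e-01] tool y [-0.99990607 -0.01235729 -0.00592914]
```

View pics/g6.png

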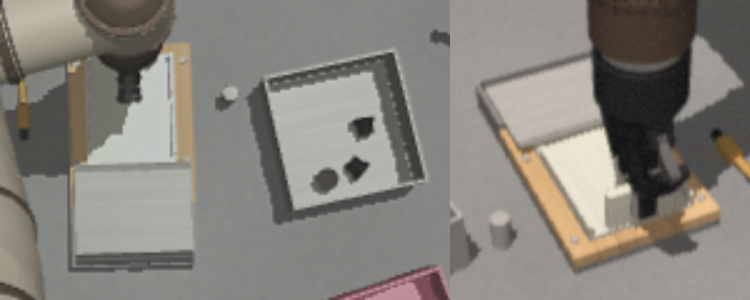

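The plate is tucked in and pressed flat at about 18 N. The knobs are in the tub and the leaf is down, so I'm handing it in.

```bash
python3 -c "
from workcell import ctrl
print(ctrl.finish_job())"
```

```text
the job is handed in; nothing more can be done
None
```

I handed the job in at about 30 s, with all three knobs in the tub and the plate's front edge under the leaf against the stop, held flat with about 18 N down; the leaf looked down in the last picture, and no verdict was returned.

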